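# Lay out chassis parts in mounting order

### The job

I mount the low parts first, so lay out the four chassis parts on the mat strip in order of height, one standing upright in the middle of each white square: the lowest on the square nearest the brass soldering stand, rising to the tallest at the other end. Set each part down rather than dropping it, and leave the soldering stand and the multimeter where they are.

Things in the scene. Friction and masses are not known exactly. Their poses are not given: they have to be found in the camera images.
- resistor: aluminium-housed chassis resistor, gold anodised, the lowest part: 18 mm high. Base flange 50 x 30 x 3 mm; above it the ribbed housing, 50 mm long (x) and 18 mm wide (y), from 3 to 18 mm up, sides flat to 15 mm; a solder lug at each end makes it 70 mm long overall. Origin: centre of its underside; x along its long side, y across it, z up. Grip it across the housing's 18 mm, above the flange. About 60 g. Stands on the bench at the start.
- relay: solid-state relay, a mid-grey plastic block on an aluminium base plate, 58 mm (x) by 45 mm (y), 28 mm high over its middle 30 mm and 18 mm high at both ends, where four steel screw terminals sit (to 22 mm). Origin: centre of its underside; x along its long side, y across it, z up. Second lowest. About 100 g. Stands on the bench at the start.
- heatsink: black finned extruded heat sink, 46 mm (x) by 34 mm (y) by 40 mm high; seven upright fins run across it along y, joined by a middle web. Origin: centre of its underside; x along its long side, y across it, z up. Third in height. About 80 g. Stands on the bench at the start.
- capacitor: blue can capacitor with screw terminals, the tallest part: upright cylinder 35 mm in diameter, 53 mm high, 58 mm over the two aluminium terminals on its black top; one pale stripe down its side. Origin: centre of its underside; z up. About 80 g. Stands on the bench at the start.
- square_a: one of four identical printed white squares, 64 x 64 mm with a small grey cross at the middle, in one straight row at 85 mm spacing on a dark teal mat strip (80 x 345 mm, 4 mm thick, fixed to the bench). Origin: the square's centre on the strip's top face, 4 mm above the bench; its y axis runs along the row, z up. Which of the four is where in the row changes from start to start.
- square_b: one of four identical printed white squares, 64 x 64 mm with a small grey cross at the middle, in one straight row at 85 mm spacing on a dark teal mat strip (80 x 345 mm, 4 mm thick, fixed to the bench). Origin: the square's centre on the strip's top face, 4 mm above the bench; its y axis runs along the row, z up. Which of the four is where in the row changes from start to start.
- square_c: one of four identical printed white squares, 64 x 64 mm with a small grey cross at the middle, in one straight row at 85 mm spacing on a dark teal mat strip (80 x 345 mm, 4 mm thick, fixed to the bench). Origin: the square's centre on the strip's top face, 4 mm above the bench; its y axis runs along the row, z up. Which of the four is where in the row changes from start to start.
- square_d: one of four identical printed white squares, 64 x 64 mm with a small grey cross at the middle, in one straight row at 85 mm spacing on a dark teal mat strip (80 x 345 mm, 4 mm thick, fixed to the bench). Origin: the square's centre on the strip's top face, 4 mm above the bench; its y axis runs along the row, z up. Which of the four is where in the row changes from start to start.
- stand: brass soldering stand, loose, 0.7 kg: base 120 x 84 x 12 mm on a black rubber foot, with a brass-wool cup (to 46 mm) and a slanting steel coil holder (to about 130 mm). Origin: centre of the base's underside; x along the base's length. It stands beyond one end of the row of squares, left or right by turns; leave it where it is.
- meter: squat black multimeter lying on its back, loose, 0.4 kg: 140 (x) x 80 (y) mm, 46 mm high over its dial. Origin: centre of its underside. It lies beyond the end of the row away from the soldering stand; leave it where it is.

How it is judged:
At the end, for the whole second after the job is handed in: Each part stands upright (within 0.12 rad), at rest and released on the strip, its centre within 12 mm of the centre of a square, one part to a square; counted from the end nearest the soldering stand the order is resistor (18 mm), relay (28 mm), heat sink (40 mm), capacitor (58 mm) ((horizontal distance between resistor and square_a below 0.012 m or horizontal distance between resistor and square_b below 0.012 m or horizontal distance between resistor and square_c below 0.012 m or horizontal distance between resistor and square_d below 0.012 m) and height (world z) of each of resistor, relay, heatsink, capacitor below 0.012 m and angle between each of resistor, relay, heatsink, capacitor's own z axis and vertical below 0.12 rad and linear speed of each of resistor, relay, heatsink, capacitor below 0.01 m/s and (horizontal distance between relay and square_a below 0.012 m or horizontal distance between relay and square_b below 0.012 m or horizontal distance between relay and square_c below 0.012 m or horizontal distance between relay and square_d below 0.012 m) and (horizontal distance between heatsink and square_a below 0.012 m or horizontal distance between heatsink and square_b below 0.012 m or horizontal distance between heatsink and square_c below 0.012 m or horizontal distance between heatsink and square_d below 0.012 m) and (horizontal distance between capacitor and square_a below 0.012 m or horizontal distance between capacitor and square_b below 0.012 m or horizontal distance between capacitor and square_c below 0.012 m or horizontal distance between capacitor and square_d below 0.012 m) and horizontal distance between resistor and relay below 0.12 m and horizontal distance between relay and heatsink below 0.12 m and horizontal distance between heatsink and capacitor below 0.12 m and horizontal distance between resistor and capacitor above 0.2 m and horizontal distance between resistor and stand below 0.335 m and horizontal distance between capacitor and stand above 0.335 m); the robot touches nothing.
It fails at once if a part is dropped: falls free with its underside more than 30 mm above the bench ((height (world z) of resistor above 0.03 m and contact force between resistor and anything else below 0.005 N) or (height (world z) of relay above 0.03 m and contact force between relay and anything else below 0.005 N) or (height (world z) of heatsink above 0.03 m and contact force between heatsink and anything else below 0.005 N) or (height (world z) of capacitor above 0.03 m and contact force between capacitor and anything else below 0.005 N)).
It fails at once if the soldering stand or the multimeter is shifted by more than 15 mm (distance of any of stand, meter from where it was at the start of the episode above 0.015 m).
It also fails if it takes over 104 s, if anything falls off the work surface, if the arm or the gripper's body presses on something with over 40 N, if the wrist force passes 120 N, or if a joint passes its speed limit or range.

### The arm

A 6-joint arm with a two-finger parallel gripper is mounted at the origin on the work surface. World frame = base frame: x ahead of the robot, y to its left, z up, the work surface at z = 0. Lengths are in m, angles in rad, forces in N, time in s.
With the tool pointing down it reaches from about 0.4 to 0.925 m from the base axis. Payload 3.4 kg.
Tool frame: the origin (TCP) lies at the very end of the fingers, on their centre line; the grasp point (between the pads) lies 19 mm behind it (ctrl.grip_depth is the distance from the TCP to the grasp point, in m); z points along the fingers, y is the direction in which the jaws open and shut (so a half turn about z gives the same grasp; the last joint's range is limited). The gripper opens to 85 mm and grips with 20 to 120 N. Pads are 22 mm wide; open, the fingers measure 114 mm over their backs; the gripper's body (76 mm by 85 mm) begins 54 mm behind the grasp point. The pads swing forward as they close: fully open they stand 13 mm farther back than shut.
Start: joints at [-1.353, 0.307, 1.506, -0, 1.328, -0.073], TCP at [0.165, -0.551, 0.198] pointing down, gripper open.
Joint ranges: [-3.12, 3.12], [-1.05, 2.28], [0.14, 2.33], [-1.42, 4.57], [0.1, 2.73], [-2.68, 2.68]. Speed limits (rad/s): [2.57, 2.57, 3.14, 3.14, 3.14, 3.14].

### API

Orientations are given as a rotation vector (axis times angle).
In Python, from bench import ctrl, imaging gives the robot as it stands. Calls block until the motion is done:
- ctrl.move_pose(position, orientation): joint-space move of the TCP to a pose.
- ctrl.movel(position, max_speed=0.15, orientation=None): straight line of the TCP; orientation=None keeps the orientation; max_speed is the mean speed in m/s.
- ctrl.move_j(angles): joint-space move.
- ctrl.command_gripper(opening): finger opening in m; the grip force is fixed at half the most; returns when the fingers have stopped.
- ctrl.wait(seconds).
- ctrl.solve_ik(position, orientation): joint angles nearest the present ones, or None.
- imaging.camera(name): name is "scene" or "top"; returns (picture, depth): 420x560x3 uint8, red, green, blue; 420x560 float32, m along the optical axis (not along the pixel's ray), 0 where there is no reading.
- imaging.get_calibration(name): a dict with "mtx" (3x3 intrinsics, pixels), "k1" (the pictures are not rectified: a ray, as slopes to the right and down, at radius r is drawn at 1 + k1 r^2 times it, then the intrinsics apply), "rvec" (rotation vector, rad) and "tvec" (3), from world to camera coordinates, as OpenCV has them. Camera axes: x right, y down, z forward; pixel columns grow to the right and rows downward; lengths in m; the calibration is good to about 2 mm. A picture is of the moment at which its call begins. get_calibration takes no time and is no camera call.
A pose or a line that the arm cannot do raises ctrl.IKError and nothing moves.
- ctrl.sign_off(): hands the job in, once; it reports no verdict.
Readings, each from a call of its own:
- ctrl.read_t(): time.
- ctrl.read_joint_positions(): joint angles.
- ctrl.read_joint_velocities(): joint speeds.
- ctrl.read_effort(): joint torques, N m.
- ctrl.read_eef_pos(): TCP position.
- ctrl.read_tcp_rot(): TCP orientation.
- ctrl.read_ft_force(): force on the tool from outside, world axes, zero at the start.
- ctrl.read_ft_torque(): the same for the moment, N m.
- ctrl.read_width(): finger opening in m.
Only numpy, scipy, OpenCV 4.12 (cv2) and the standard library are available. Lean on these libraries where they do the work, as an engineer would, in place of code of your own. Each camera call takes 0.05 s, during which the arm holds its last target.

## Working session

There is one attempt and no reset: what is moved stays moved. The work goes in short steps, each a Python script; the robot and the scene stay as the last script left them, time stands still between calls to the robot, and variables do not carry over. Pictures are saved under pics/ and viewed, and the job is handed in when it is done.

```bash
ls; mkdir -p pics
python3 - <<'E'
from bench import ctrl, imaging
import cv2, numpy as np
for n in ("top","scene"):
    p,d=imaging.camera(n); np.savez(f"pics/{n}0.npz",p=p,d=d)
    cv2.imwrite(f"pics/{n}0.png",cv2.resize(p[:,:,::-1],(800,600),interpolation=cv2.INTER_CUBIC))
    print(imaging.get_calibration(n))
print(ctrl.read_t(),ctrl.read_tcp_rot())
E
```

```text
pics
{'mtx': array([[433.93760747,   0.        , 280.88336656],
       [  0.        , 433.93760747, 216.66379178],
       [  0.        ,   0.        ,   1.        ]]), 'k1': -0.07035109119625371, 'rvec': array([ 2.16986098, -2.12500998,  0.07982475]), 'tvec': array([0.00799198, 0.54509278, 0.90755317])}
{'mtx': array([[432.08394656,   0.        , 284.82534461],
       [  0.        , 432.08394656, 209.58055325],
       [  0.        ,   0.        ,   1.        ]]), 'k1': 0.026025791668678116, 'rvec': array([ 2.1874258 ,  0.70535238, -0.33662486]), 'tvec': array([-0.44972434, -0.19374297,  1.28413809])}
0.1 [-3.10643225e+00 -4.56506560e-01  1.78339841e-04]
```

View pics/top0.png

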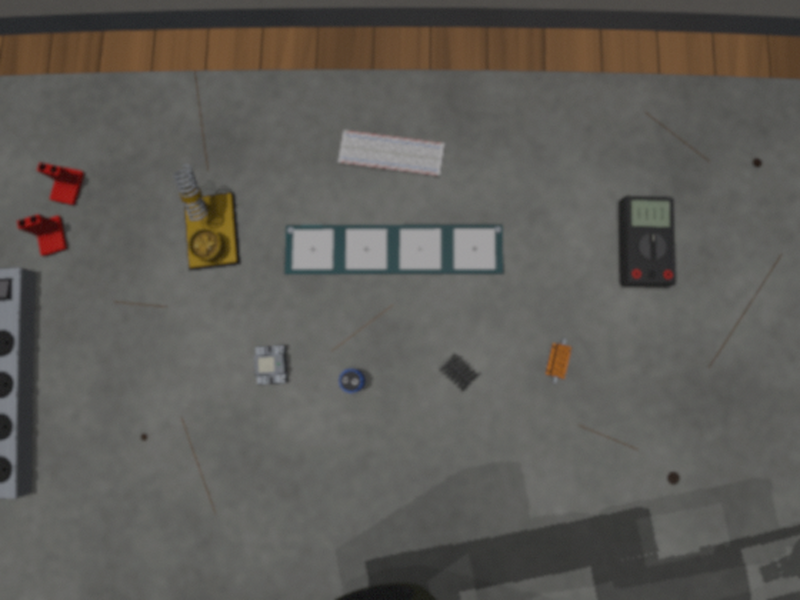

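View pics/scene0.png

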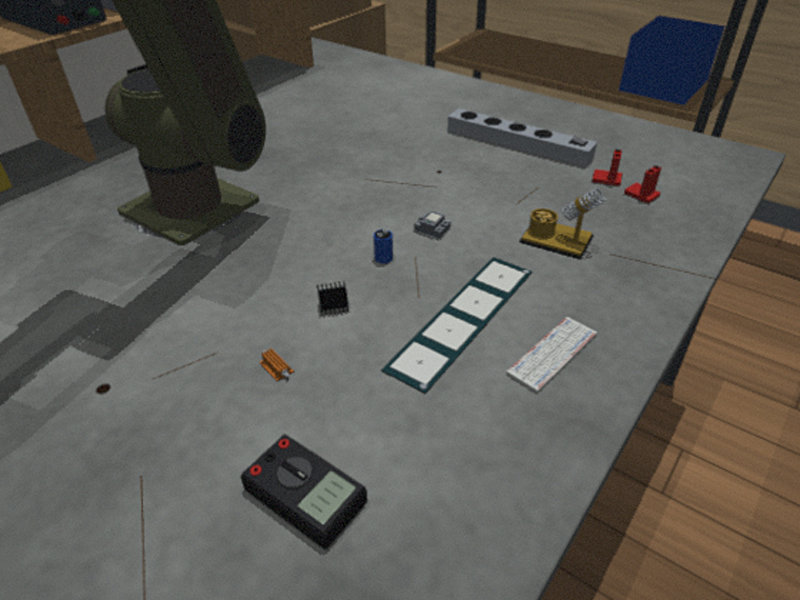

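The top view shows the stand at (212,230) left (+y), the squares at x≈313, 367, 420 and 474 on row 249, and the meter on the right. The parts are the relay (270,365), capacitor (352,380), heatsink (459,371) and resistor (559,361). I'll enlarge these areas.

```bash
cat > h.py <<'E'
import numpy as np, cv2
from bench import ctrl, imaging
def pix2w(uv,z,cam="top"):
    c=imaging.get_calibration(cam); R=cv2.Rodrigues(c["rvec"])[0]; t=c["tvec"]
    K=c["mtx"]; 
    p=cv2.undistortPoints(np.array(uv,float).reshape(-1,1,2),K,np.array([c["k1"],0,0,0,0.])).reshape(-1,2)
    o=-R.T@t; out=[]
    for a in p:
        d=R.T@np.array([a[0],a[1],1]); s=(z-o[2])/d[2]; out.append(o+s*d)
    return np.array(out)
def crops(p,cs,k,fn):
    # each crop (cx,cy,h) original px
    ims=[]
    for cx,cy,h in cs:
        im=p[cy-h:cy+h,cx-h:cx+h,::-1]; s=390//1
        im=cv2.resize(im,(s,s),interpolation=cv2.INTER_CUBIC)
        im=np.clip(im.astype(float)*1.6,0,255).astype(np.uint8)
        cv2.putText(im,f"u0={cx-h} v0={cy-h} k={s/(2*h):.2f}",(5,12),0,.4,(0,255,255),1)
        ims.append(im)
    n=len(ims)
    im=np.vstack([np.hstack(ims[:2]),np.hstack(ims[2:4])]) if n==4 else np.hstack(ims)
    cv2.imwrite(fn,cv2.resize(im,None,fx=600/780,fy=600/780) if n==4 and k else im)
E
python3 - <<'E'
from h import *
p=np.load("pics/top0.npz")["p"]
crops(p,[(189,255,20),(246,266,20)],0,"pics/c1.png")
crops(p,[(321,260,20),(391,253,20)],0,"pics/c2.png")
im=p[150:200,192:360,::-1]; cv2.imwrite("pics/c3.png",cv2.resize(im,None,fx=4.7,fy=4.7,interpolation=cv2.INTER_CUBIC))
# squares by threshold
g=p.min(2); m=((g>120)).astype(np.uint8); m[:150]=0;m[200:]=0;m[:,:195]=0;m[:,360:]=0
n,l,s,c=cv2.connectedComponentsWithStats(m)
for i in range(1,n):
    if s[i,4]>200: print(s[i],c[i],pix2w([c[i]],.004))
E
```

```text
[203 160  30  28 758] [218.42216359 173.93007916] [[0.64233129 0.16401831 0.004     ]]
[242 161  29  27 779] [256. 174.] [[0.64336677 0.07866639 0.004     ]]
[280 160  29  28 775] [293.87870968 173.97677419] [[ 0.64472089 -0.00664629  0.004     ]]
[318 160  29  28 793] [331.6998739  173.57755359] [[ 0.64702946 -0.09139097  0.004     ]]
```

View pics/c1.png

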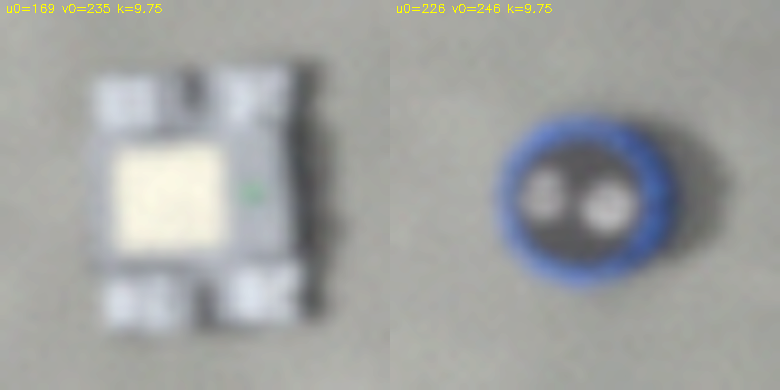

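View pics/c2.png

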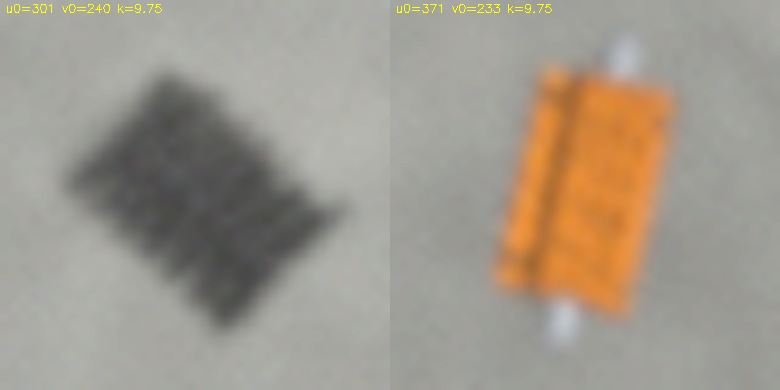

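View pics/c3.png

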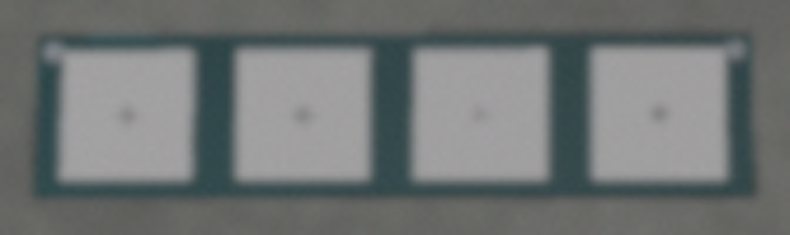

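```bash
cat > est.py <<'E'
from h import *
def cp(pts,u0,v0,k=9.75): return [((a+.5)/k-.5+u0,(b+.5)/k-.5+v0) for a,b in pts]
ang=lambda v: np.arctan2(v[1],v[0])
def squares():
    s=pix2w([(218.6,174.0),(256.05,174.1),(293.8,174.05),(331.75,173.75)],.004)[:,:2]
    d=s[3]-s[0]; d/=np.linalg.norm(d); m=s.mean(0)
    return [m+d*.085*k for k in(-1.5,-.5,.5,1.5)], ang(d), s
def parts():
    w=pix2w(cp([(95,75),(292,68),(303,322),(105,330)],169,235),.02)[:,:2]
    relay=(w.mean(0), ang((w[0]+w[1])-(w[2]+w[3])), w)
    c=pix2w(cp([(190,201)],226,246),.053)[0,:2]
    w=pix2w(cp([(70,185),(168,72),(340,208),(225,328)],301,240),.04)[:,:2]
    heat=(w.mean(0), ang((w[2]+w[3])-(w[0]+w[1])), w)
    w=pix2w(cp([(624-390,55),(562-390,325)],371,233),.009)[:,:2]
    res=(w.mean(0), ang(w[0]-w[1]), w)
    return dict(relay=relay,capacitor=(c,0,None),heatsink=heat,resistor=res)
E
python3 - <<'E'
from est import *
sq,a,s=squares(); print(np.round(sq,4),a,np.round(s,4))
P=parts()
p=np.load("pics/top0.npz")["p"]
cal=imaging.get_calibration("top")
def proj(w): return cv2.projectPoints(np.array(w,float),cal["rvec"],cal["tvec"],cal["mtx"],np.array([cal["k1"],0,0,0]))[0].reshape(-1,2)
dims=dict(relay=[(58,45,0),(30,45,28),(58,45,18)],heatsink=[(46,34,0),(46,34,40)],resistor=[(50,30,3),(50,18,18),(70,4,9)],capacitor=[])
K=10;ims=[]
for n,(c,y,w) in P.items():
    print(n,np.round(c,4),round(np.degrees(y),1), [] if w is None else np.round([np.linalg.norm(w[i]-w[i-1]) for i in range(len(w))],4))
    u=proj([[*c,.02]])[0].astype(int); h=19
    im=cv2.resize(p[u[1]-h:u[1]+h,u[0]-h:u[0]+h,::-1],None,fx=K,fy=K,interpolation=cv2.INTER_CUBIC)
    polys=[[ [c[0]+np.cos(t)*.0175,c[1]+np.sin(t)*.0175,z] for t in np.linspace(0,6.28,40)] for z in(0,.053)] if n=="capacitor" else [[[c[0]+np.cos(y)*i*a/2e3-np.sin(y)*j*b/2e3,c[1]+np.sin(y)*i*a/2e3+np.cos(y)*j*b/2e3,z/1e3] for i,j in((1,1),(1,-1),(-1,-1),(-1,1))] for a,b,z in dims[n]]
    for q in polys:
        v=(proj(q)-(u-h)+.5)*K-.5
        cv2.polylines(im,[v.round().astype(int)],True,(0,255,255),1)
    ims.append(im)
im=np.vstack([np.hstack(ims[:2]),np.hstack(ims[2:])]); im=np.clip(im*1.4,0,255); cv2.imwrite("pics/ov.png",cv2.resize(im,(600,600)))
E
```

```text
[[ 0.6419  0.1635]
 [ 0.6434  0.0785]
 [ 0.6449 -0.0065]
 [ 0.6464 -0.0914]] -1.5533078990255924 [[ 0.6422  0.1636]
 [ 0.6431  0.0785]
 [ 0.6446 -0.0065]
 [ 0.6466 -0.0915]]
relay [0.458  0.2192] 4.9 [0.0573 0.045  0.0569 0.0449]
capacitor [0.4368 0.0911] 0.0 []
heatsink [ 0.4536 -0.0681] -129.4 [0.0454 0.0325 0.0473 0.036 ]
resistor [ 0.4742 -0.2229] -13.0 [0.0622 0.0622][ WARN:0@1.162] global loadsave.cpp:1063 imwrite_ Unsupported depth image for selected encoder is fallbacked to CV_8U.
```

View pics/ov.png

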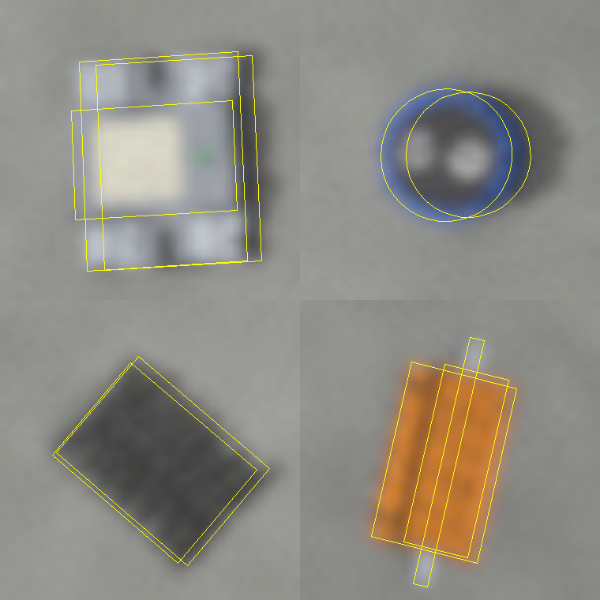

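```bash
cat > mv.py <<'E'
from est import *
from scipy.spatial.transform import Rotation as Rt
def ori(a):
    y=np.array([np.cos(a),np.sin(a),0]); z=np.array([0,0,-1.]); x=np.cross(y,z)
    return Rt.from_matrix(np.c_[x,y,z]).as_rotvec()
def best(pos,a):
    r=[]
    for k in(-1,0,1,2):
        try: q=ctrl.solve_ik(list(pos),list(ori(a+k*np.pi)))
        except ctrl.IKError: q=None
        if q is not None: r.append((abs(q[5]),a+k*np.pi,q))
    return min(r,key=lambda t:t[0]) if r else None
SQ,A,_=squares(); P=parts()
pl=A+np.pi/2
JOB=dict(resistor=(0,P["resistor"][1]+np.pi/2,.006),relay=(1,P["relay"][1]+np.pi/2,.006),
 heatsink=(2,P["heatsink"][1],.010),capacitor=(3,0.1,.014))
H=.14
def pick(n):
    i,a,z=JOB[n]; c=P[n][0]; b=best([*c,H],a)
    ctrl.move_pose([*c,H],list(ori(b[1]))); ctrl.movel([*c,z+.03],.25); ctrl.movel([*c,z],.08)
    w=ctrl.command_gripper(0.0); ctrl.wait(.2)
    print(n,"width",ctrl.read_width(),"ft",np.round(ctrl.read_ft_force(),2),"eef",np.round(ctrl.read_eef_pos(),4),"t",ctrl.read_t())
    ctrl.movel([*c,z+.03],.1); ctrl.movel([*c,H],.25)
    print(" lifted width",ctrl.read_width(),"ft",np.round(ctrl.read_ft_force(),2))
def place(n):
    i,a,z=JOB[n]; s=SQ[i]; b=best([*s,H],pl)
    ctrl.move_pose([*s,H],list(ori(b[1]))); ctrl.movel([*s,z+.03],.2); ctrl.movel([*s,z+.0045],.05); ctrl.wait(.2)
    print(" set ft",np.round(ctrl.read_ft_force(),2),np.round(ctrl.read_eef_pos(),4))
    ctrl.command_gripper(.085); ctrl.wait(.1); ctrl.movel([*s,z+.04],.1); ctrl.movel([*s,H],.3)
    print(" t",ctrl.read_t())
def snap(fn):
    p,d=imaging.camera("top"); np.savez(fn+".npz",p=p,d=d)
    cv2.imwrite(fn+".png",cv2.resize(p[130:290,150:430,::-1],None,fx=2.8,fy=2.8,interpolation=cv2.INTER_CUBIC))
E
python3 - <<'E'
from mv import *
for n,(i,a,z) in JOB.items():
    for pos,aa in((P[n][0],a),(SQ[i],pl)):
        for zz in(z,H):
            b=best([*pos,zz],aa); print(n,zz,None if b is None else (round(b[1],2),np.round(b[2],2)))
E
```

```text
resistor 0.006 (np.float64(-1.8), array([-0.52,  0.46,  1.85, -0.  ,  0.83,  1.28]))
resistor 0.14 (np.float64(-1.8), array([-0.52,  0.29,  1.7 , -0.  ,  1.16,  1.28]))
resistor 0.006 (np.float64(0.02), array([0.19, 0.6 , 1.53, 0.  , 1.01, 0.17]))
resistor 0.14 (np.float64(0.02), array([0.19, 0.47, 1.39, 0.  , 1.28, 0.17]))
relay 0.006 (np.float64(1.66), array([ 0.36,  0.45,  1.88, -0.  ,  0.81, -1.29]))
relay 0.14 (np.float64(7.94), array([ 0.36,  0.27,  1.73,  0.  ,  1.15, -1.29]))
relay 0.006 (np.float64(0.02), array([0.06, 0.59, 1.56, 0.  , 0.99, 0.04]))
relay 0.14 (np.float64(6.3), array([ 0.06,  0.45,  1.42, -0.  ,  1.26,  0.04]))
heatsink 0.01 (np.float64(-5.4), array([-0.24,  0.39,  1.98, -0.  ,  0.77, -1.12]))
heatsink 0.14 (np.float64(-5.4), array([-0.24,  0.2 ,  1.82, -0.  ,  1.12, -1.12]))
heatsink 0.01 (np.float64(0.02), array([-0.08,  0.58,  1.57,  0.  ,  0.99, -0.09]))
heatsink 0.14 (np.float64(0.02), array([-0.08,  0.45,  1.43,  0.  ,  1.26, -0.09]))
capacitor 0.014 (6.38, array([0.11, 0.37, 2.01, 0.  , 0.76, 0.01]))
capacitor 0.14 (6.38, array([0.11, 0.19, 1.85, 0.  , 1.11, 0.01]))
capacitor 0.014 (np.float64(0.02), array([-0.21,  0.58,  1.55,  0.  ,  1.01, -0.22]))
capacitor 0.14 (np.float64(0.02), array([-0.21,  0.46,  1.41,  0.  ,  1.27, -0.22]))
```

Run:
```python
from mv import *
pick("resistor")
p,d=imaging.camera("scene"); cv2.imwrite("pics/s1.png",cv2.resize(p[120:330,120:400,::-1],None,fx=2.8,fy=2.8,interpolation=cv2.INTER_CUBIC))
```

```text
resistor width 0.0003130666813915439 ft [-0.47  0.4  -0.6 ] eef [ 0.4741 -0.2229  0.006 ] t 3.825
 lifted width 0.0004125089748376272 ft [-0.36  0.3  -0.93]
```

View pics/s1.png

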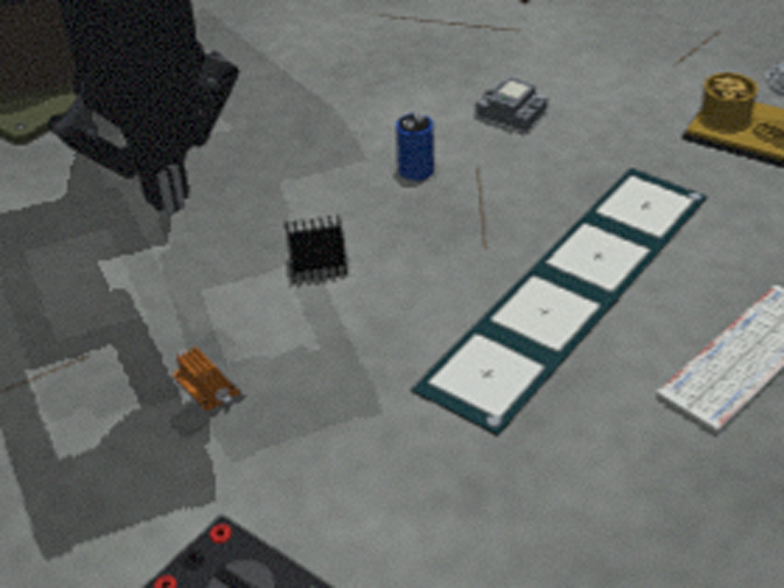

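The fingers closed to 0, so the grasp missed. I'll look at the resistor and the fingers.

Run:
```python
from mv import *
p,d=imaging.camera("top")
np.savez("pics/t1.npz",p=p,d=d)
cv2.imwrite("pics/t1.png",cv2.resize(np.clip(p[200:300,330:450,::-1]*1.3,0,255).astype(np.uint8),None,fx=6,fy=6,interpolation=cv2.INTER_CUBIC))
p,d=imaging.camera("scene");cv2.imwrite("pics/s2.png",cv2.resize(np.clip(p[220:290,140:240,::-1]*1.5,0,255).astype(np.uint8),None,fx=8,fy=8,interpolation=cv2.INTER_CUBIC))
```

```text
(no output)
```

View pics/t1.png

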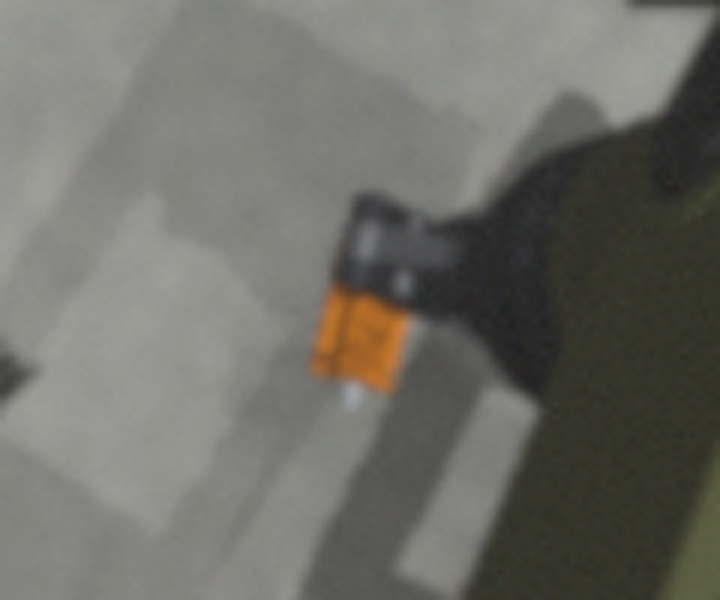

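View pics/s2.png

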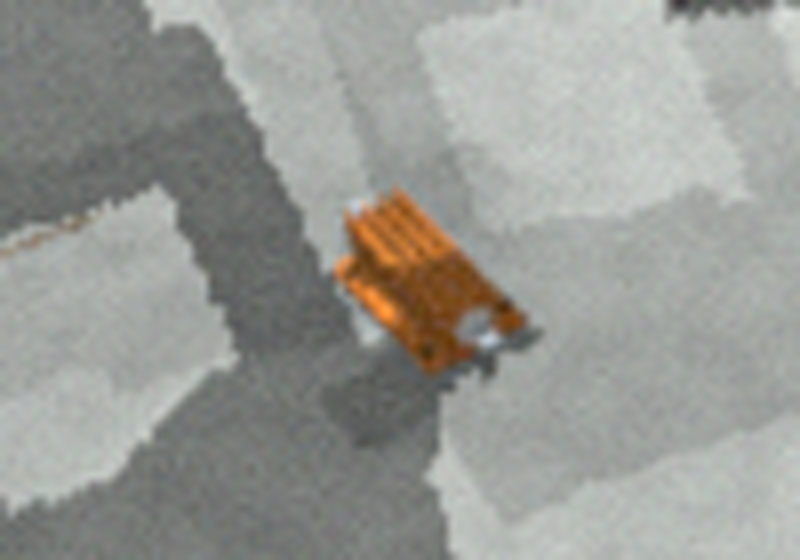

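Run:
```python
from mv import *
e=ctrl.read_eef_pos(); print(e,ctrl.read_tcp_rot(),ctrl.read_joint_positions())
for n in("top","scene"):
    c=imaging.get_calibration(n)
    q=np.array([e,[.4742,-.2229,.009],[*SQ[0],.004],[*SQ[3],.004]])
    print(n,np.round(cv2.projectPoints(q,c["rvec"],c["tvec"],c["mtx"],np.array([c["k1"],0,0,0]))[0].reshape(-1,2),1))
p,d=imaging.camera("top"); 
cv2.imwrite("pics/t2.png",cv2.resize(p[:,:,::-1],(800,600)))
p,d=imaging.camera("scene"); 
cv2.imwrite("pics/s3.png",cv2.resize(p[:,:,::-1],(800,600)))
```

```text
[ 0.47270973 -0.22209646  0.13816888] [-3.11970029  0.35638889  0.00574747] [-5.20129310e-01  2.91747394e-01  1.69765840e+00  2.11648878e-05
  1.15618060e+00  1.27814863e+00]
top [[405.8 250.7]
 [391.4 252. ]
 [218.6 174.1]
 [331.7 173.9]]
scene [[183.1 207.4]
 [193.  254. ]
 [350.5 192.9]
 [294.  253.2]]
```

View pics/t2.png

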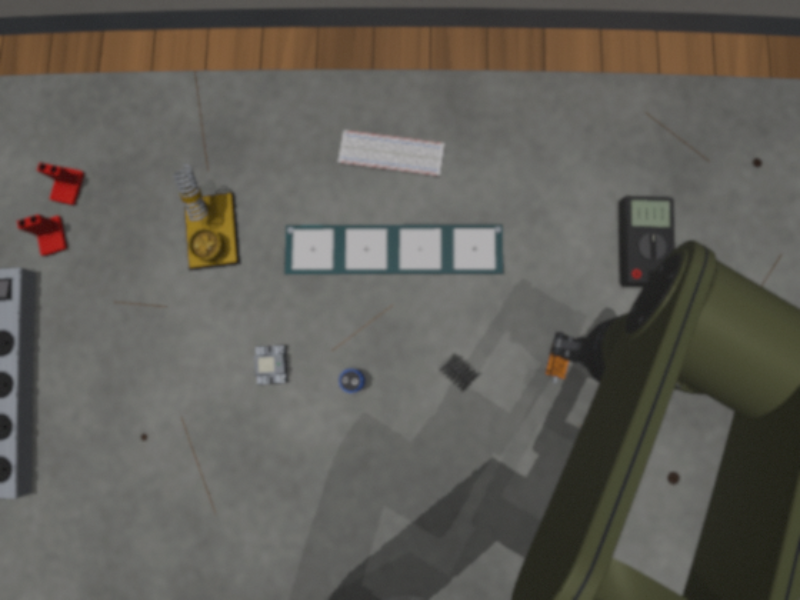

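View pics/s3.png

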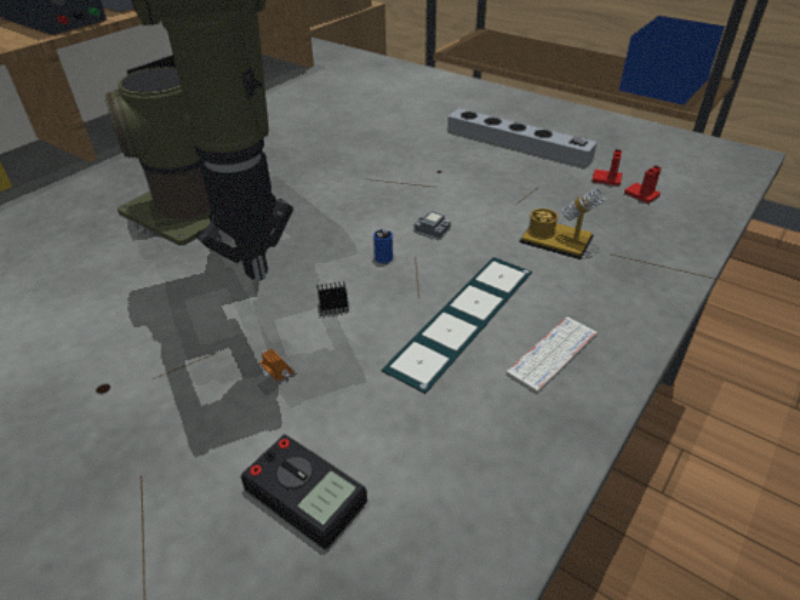

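```bash
cat >> h.py <<'E'
def cloud(p,d,cam):
    c=imaging.get_calibration(cam); R=cv2.Rodrigues(c["rvec"])[0]
    v,u=np.mgrid[:d.shape[0],:d.shape[1]]
    q=cv2.undistortPoints(np.c_[u.ravel(),v.ravel()].astype(float).reshape(-1,1,2),c["mtx"],np.array([c["k1"],0,0,0,0.])).reshape(-1,2)
    X=np.c_[q,np.ones(len(q))]*d.reshape(-1,1)
    return ((X-c["tvec"])@R).reshape(*d.shape,3)
E
python3 - <<'E'
from mv import *
np.set_printoptions(suppress=True,linewidth=200)
print(ctrl.read_t(),ctrl.read_eef_pos())
p,d=imaging.camera("top"); W=cloud(p,d,"top")
for u,v in[(388,237),(392,237),(392,241),(396,241),(400,241),(405,243),(388,260),(391,257),(300,200),(321,260),(246,266)]: print("top",u,v,np.round(W[v,u],3),p[v,u])
p,d=imaging.camera("scene"); W=cloud(p,d,"scene")
for u,v in[(178,190),(182,187),(176,183),(180,175),(193,254),(268,175),(233,208)]: print("scene",u,v,np.round(W[v,u],3),p[v,u])
cv2.imwrite("pics/s4.png",cv2.resize(np.clip(p[130:205,130:230,::-1].astype(float)*2.5,0,255).astype(np.uint8),None,fx=8,fy=8,interpolation=cv2.INTER_CUBIC))
print(ctrl.read_t(),ctrl.read_eef_pos(),ctrl.read_joint_velocities())
E
```

```text
5.0917 [ 0.47303346 -0.22229437  0.13837113]
top 388 237 [ 0.49  -0.162  0.262] [63 63 64]
top 392 237 [ 0.489 -0.168  0.267] [76 77 79]
top 392 241 [ 0.483 -0.168  0.267] [73 74 77]
top 396 241 [ 0.483 -0.173  0.271] [62 63 65]
top 400 241 [ 0.483 -0.179  0.275] [62 62 63]
top 405 243 [ 0.479 -0.185  0.282] [48 48 47]
top 388 260 [ 0.456 -0.213  0.02 ] [127  78  31]
top 391 257 [ 0.463 -0.221  0.014] [126  77  31]
top 300 200 [ 0.586 -0.021  0.   ] [118 117 114]
top 321 260 [ 0.453 -0.068  0.041] [56 56 57]
top 246 266 [0.437 0.088 0.06 ] [103 103 103]
scene 178 190 [ 0.481 -0.232  0.191] [63 64 69]
scene 182 187 [ 0.482 -0.222  0.192] [35 39 41]
scene 176 183 [ 0.479 -0.231  0.206] [44 47 49]
scene 180 175 [ 0.481 -0.221  0.219] [21 20  7]
scene 193 254 [ 0.483 -0.229  0.019] [83 54 30]
scene 268 175 [0.449 0.074 0.032] [25 36 73]
scene 233 208 [ 0.466 -0.081  0.036] [12 15 10]
5.1917 [ 0.47351092 -0.22255178  0.13886518] [-0.00024695 -0.00580701 -0.0076952  -0.00221351  0.00241728 -0.0006627 ]
```

View pics/s4.png

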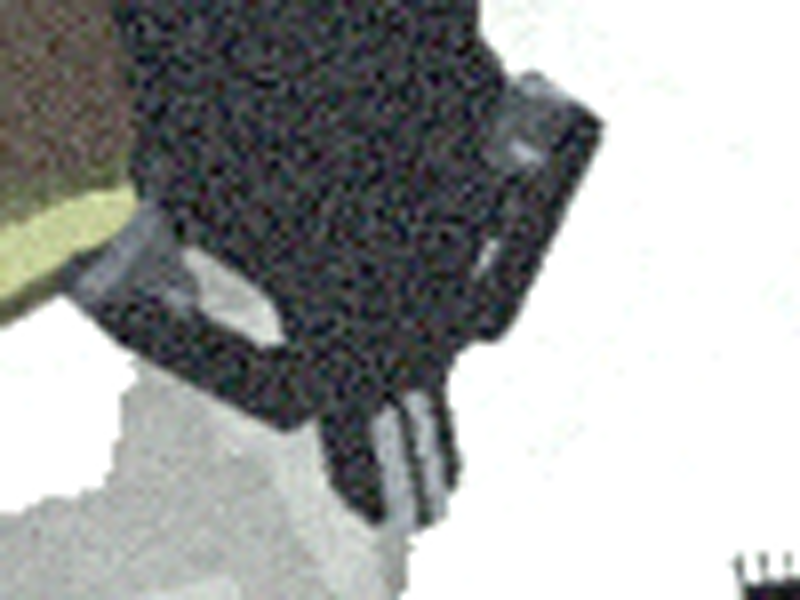

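Both cameras put the visible fingertips about 30 mm above the reported TCP, which explains the clean miss. I'll measure that with depth.

Run:
```python
from mv import *
np.set_printoptions(suppress=True,linewidth=200)
ctrl.wait(.5)
e=ctrl.read_eef_pos(); print(e,ctrl.read_tcp_rot())
for n in("scene",):
    p,d=imaging.camera(n); W=cloud(p,d,n)
    m=(abs(W[...,0]-.475)<.06)&(abs(W[...,1]+.22)<.06)&(W[...,2]>.1)&(W[...,2]<.3)&(d>0)
    Z=W[m]
    for lo in np.arange(.15,.25,.005):
        s=Z[(Z[:,2]>=lo)&(Z[:,2]<lo+.005)]
        if len(s): print(round(lo,3),len(s),np.round(s.min(0),3),np.round(s.max(0),3))
```

```text
[ 0.47419152 -0.22292453  0.14008085] [ 3.12123166 -0.35652241  0.00026104]
0.17 3 [ 0.472 -0.23   0.174] [ 0.481 -0.225  0.175]
0.175 13 [ 0.477 -0.232  0.176] [ 0.484 -0.214  0.18 ]
0.18 35 [ 0.469 -0.236  0.18 ] [ 0.485 -0.21   0.185]
0.185 33 [ 0.464 -0.238  0.185] [ 0.486 -0.212  0.19 ]
0.19 37 [ 0.464 -0.238  0.19 ] [ 0.485 -0.212  0.195]
0.195 34 [ 0.466 -0.237  0.195] [ 0.485 -0.21   0.2  ]
0.2 40 [ 0.463 -0.237  0.2  ] [ 0.485 -0.211  0.205]
0.205 31 [ 0.468 -0.238  0.205] [ 0.486 -0.211  0.21 ]
0.21 27 [ 0.475 -0.24   0.21 ] [ 0.487 -0.208  0.215]
0.215 57 [ 0.473 -0.253  0.215] [ 0.491 -0.196  0.22 ]
0.22 84 [ 0.462 -0.256  0.22 ] [ 0.492 -0.187  0.225]
0.225 135 [ 0.458 -0.262  0.225] [ 0.493 -0.184  0.23 ]
0.23 81 [ 0.457 -0.266  0.23 ] [ 0.494 -0.182  0.235]
0.235 99 [ 0.456 -0.269  0.235] [ 0.494 -0.18   0.24 ]
0.24 106 [ 0.471 -0.272  0.24 ] [ 0.496 -0.175  0.245]
0.245 117 [ 0.464 -0.276  0.245] [ 0.497 -0.173  0.25 ]
```

The tips sit about 34 mm short of the stated TCP, and the lateral position agrees. I'll get the exact offset by gently touching bare bench with closed fingers and watching the force.

Run:
```python
from mv import *
x,y=.50,-.145
ctrl.movel([x,y,.08],.25); ctrl.movel([x,y,0.0],.15); ctrl.movel([x,y,-.02],.05); ctrl.wait(.3)
f0=ctrl.read_ft_force(); print(np.round(f0,2),ctrl.read_eef_pos())
for z in np.arange(-.022,-.045,-.001):
    ctrl.movel([x,y,z],.02); ctrl.wait(.1); f=ctrl.read_ft_force()-f0; e=ctrl.read_eef_pos()
    print(round(z,3),np.round(f[2],2),round(e[2],4))
    if abs(f[2])>4: break
ctrl.movel([x,y,.08],.2); print(ctrl.read_t())
```

```text
[0.39 0.34 0.5 ] [ 0.5001573  -0.14504663 -0.0198509 ]
-0.022 0.52 -0.022
-0.023 -1.17 -0.023
-0.024 -0.53 -0.024
-0.025 -0.3 -0.025
-0.026 -0.6 -0.026
-0.027 -0.19 -0.027
-0.028 -0.04 -0.028
-0.029 -0.63 -0.029
-0.03 -1.38 -0.03
-0.031 0.03 -0.031
-0.032 0.27 -0.032
-0.033 2.84 -0.0328
-0.034 10.98 -0.0329
13.1
```

Contact is at a reported z of -0.0328, so the true tip is 32.8 mm above the reported TCP. I'll apply that and retry.

```bash
sed -i 's/^def best(pos,a):/OFF=.0328\ndef best(pos,a):/' mv.py
python3 - <<'E'
s=open('mv.py').read()
s=s.replace("H=.14\n","H=.14-OFF\n").replace("i,a,z=JOB[n];","i,a,z=JOB[n]; z=z-OFF;").replace("+np.pi/2,.006),relay","+np.pi/2,.0045),relay")
open('mv.py','w').write(s)
E
python3 - <<'E'
from mv import *
ctrl.command_gripper(.085)
pick("resistor")
p,d=imaging.camera("scene"); cv2.imwrite("pics/s5.png",cv2.resize(p[120:330,120:400,::-1],None,fx=2.8,fy=2.8,interpolation=cv2.INTER_CUBIC))
E
```

```text
resistor width 0.01587138952284177 ft [-0.83  0.84  5.24] eef [ 0.4743 -0.223  -0.0279] t 16.2583
 lifted width 0.016253496773190212 ft [ 0.35  0.83 -0.91]
```

View pics/s5.png

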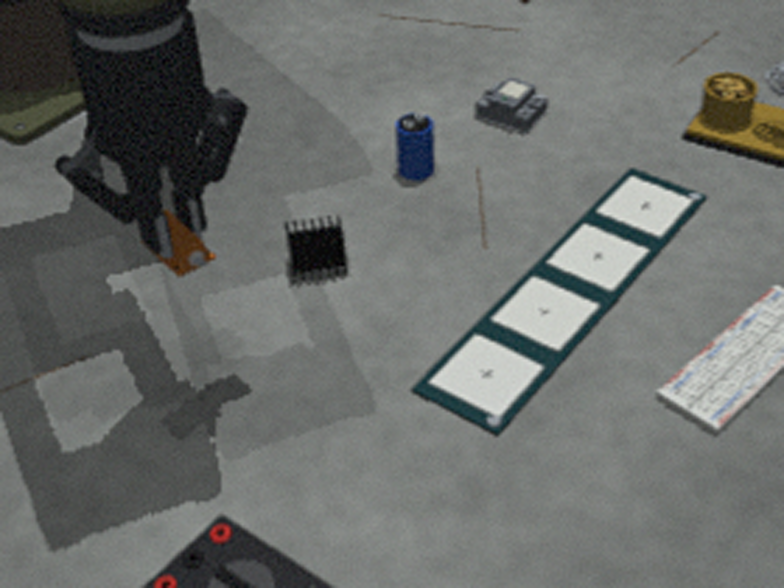

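Run:
```python
from mv import *
np.set_printoptions(suppress=True)
p,d=imaging.camera("scene"); W=cloud(p,d,"scene")
im=p.astype(int); m=(im[...,0]-im[...,2]>30)&(im[...,0]>1.3*im[...,1]); m[:170]=0;m[240:]=0;m[:,:160]=0;m[:,230:]=0
Z=W[m]; print(len(Z),Z.min(0),Z.max(0),ctrl.read_eef_pos(),ctrl.read_width())
for z in Z[np.argsort(Z[:,0])][::6]: print(np.round(z,3))
cv2.imwrite("pics/s6.png",cv2.resize(np.clip(p[165:235,140:240,::-1].astype(float)*2,0,255).astype(np.uint8),None,fx=8,fy=8,interpolation=cv2.INTER_CUBIC))
```

```text
171 [ 0.45340726 -0.62623183  0.13301588] [ 1.01650253 -0.20994238  0.68070205] [ 0.47230104 -0.22186484  0.10495771] 0.016270577046794646
[ 0.453 -0.212  0.151]
[ 0.46  -0.214  0.148]
[ 0.465 -0.218  0.15 ]
[ 0.468 -0.218  0.152]
[ 0.47  -0.22   0.151]
[ 0.473 -0.214  0.152]
[ 0.475 -0.222  0.153]
[ 0.477 -0.221  0.148]
[ 0.478 -0.222  0.152]
[ 0.48  -0.216  0.151]
[ 0.48  -0.225  0.15 ]
[ 0.482 -0.237  0.136]
[ 0.484 -0.228  0.149]
[ 0.485 -0.226  0.151]
[ 0.487 -0.239  0.137]
[ 0.487 -0.219  0.147]
[ 0.488 -0.235  0.136]
[ 0.489 -0.235  0.139]
[ 0.491 -0.238  0.136]
[ 0.492 -0.235  0.152]
[ 0.492 -0.239  0.136]
[ 0.493 -0.236  0.143]
[ 0.494 -0.219  0.15 ]
[ 0.494 -0.226  0.147]
[ 0.495 -0.231  0.136]
[ 0.495 -0.224  0.146]
[ 0.496 -0.219  0.138]
[ 0.497 -0.217  0.135]
[ 0.499 -0.222  0.139]
```

View pics/s6.png

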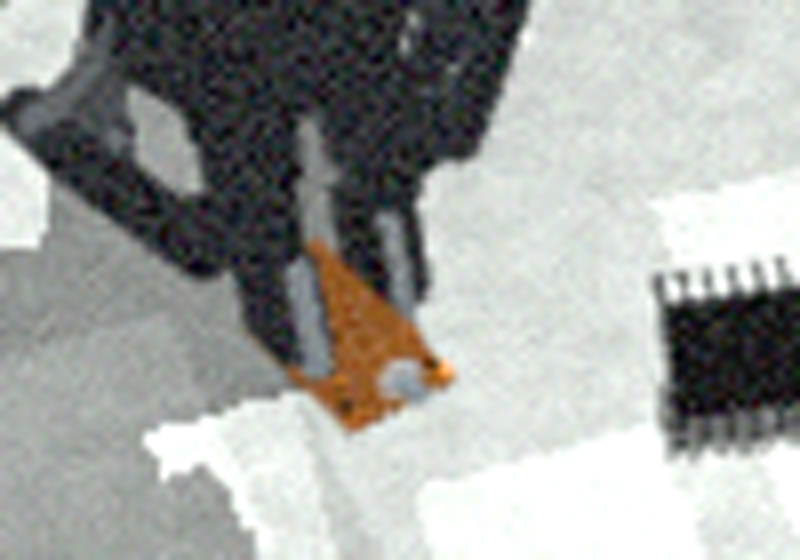

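The resistor is held level: top at z≈0.150 along its length, flange at 0.136. Next is placing it.

Run:
```python
from mv import *
place("resistor")
pick("relay")
p,d=imaging.camera("scene"); cv2.imwrite("pics/s7.png",cv2.resize(p[100:310,200:480,::-1],None,fx=2.8,fy=2.8,interpolation=cv2.INTER_CUBIC))
```

```text
set ft [-2.13 -0.07  4.7 ] [ 0.6414  0.1635 -0.0238]
 t 22.225
relay width 0.04413678575298372 ft [-0.75 -0.88  5.73] eef [ 0.4585  0.2194 -0.026 ] t 25.2917
 lifted width 0.043936811751536874 ft [ 0.04 -0.74 -1.52]
```

View pics/s7.png

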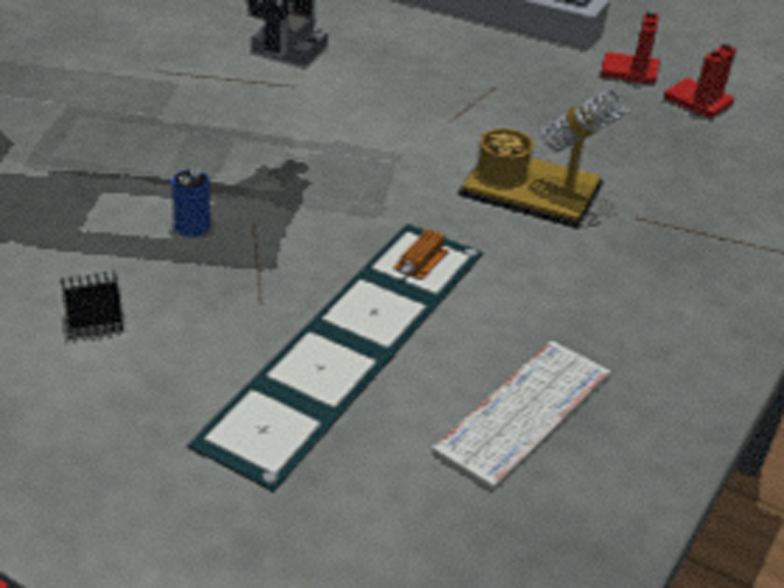

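The resistor stands centred on the first square at (422,255), and the relay is held level. Continuing with the relay and heatsink.

Run:
```python
from mv import *
place("relay")
pick("heatsink")
p,d=imaging.camera("scene"); cv2.imwrite("pics/s8.png",cv2.resize(p[100:310,150:430,::-1],None,fx=2.8,fy=2.8,interpolation=cv2.INTER_CUBIC))
```

```text
set ft [-2.72  1.46  5.26] [ 0.643   0.0785 -0.022 ]
 t 30.65
heatsink width 0.045224543664108385 ft [-1.51 -0.24  7.89] eef [ 0.4541 -0.0682 -0.022 ] t 33.45
 lifted width 0.04516178392222557 ft [ 0.12 -0.39 -1.54]
```

View pics/s8.png

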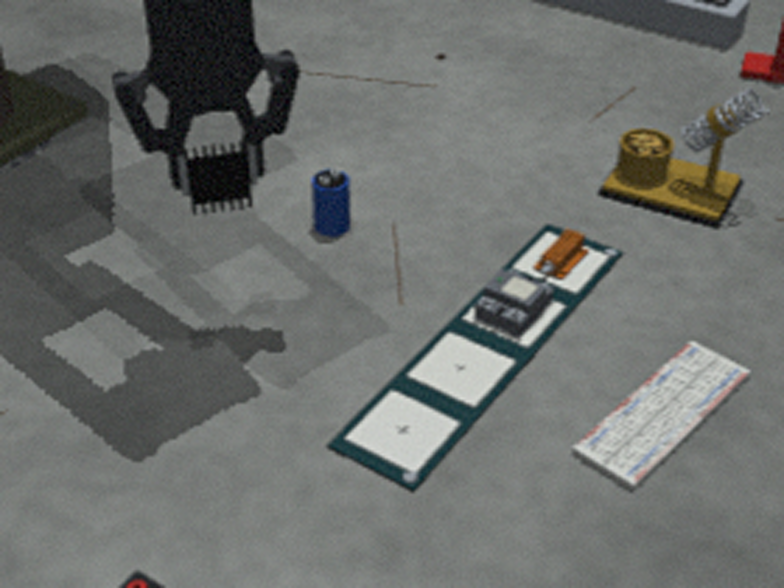

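The resistor and relay are down and upright, and the heatsink is held upright. On to placing it and taking the capacitor.

Run:
```python
from mv import *
place("heatsink")
pick("capacitor")
place("capacitor")
ctrl.move_j([-1.353,.307,1.506,0,1.328,-.073]); print(ctrl.read_t())
for n in("top","scene"):
    p,d=imaging.camera(n); np.savez(f"pics/{n}9.npz",p=p,d=d)
p=np.load("pics/top9.npz")["p"]
cv2.imwrite("pics/t9.png",cv2.resize(p[145:205,192:360,::-1],None,fx=4.7,fy=4.7,interpolation=cv2.INTER_CUBIC))
p=np.load("pics/scene9.npz")["p"]
cv2.imwrite("pics/s9.png",cv2.resize(p[120:330,170:450,::-1],None,fx=2.8,fy=2.8,interpolation=cv2.INTER_CUBIC))
```

```text
set ft [-2.1   0.81  4.42] [ 0.6445 -0.0064 -0.0179]
 t 38.5167
capacitor width 0.03277514045497985 ft [-1.51  0.5   4.79] eef [ 0.437   0.0912 -0.0183] t 41.2167
 lifted width 0.03302262116528983 ft [ 0.48 -0.14 -1.12]
 set ft [-3.39  0.54  4.1 ] [ 0.6459 -0.0914 -0.0142]
 t 46.3667
48.7583
```

View pics/t9.png

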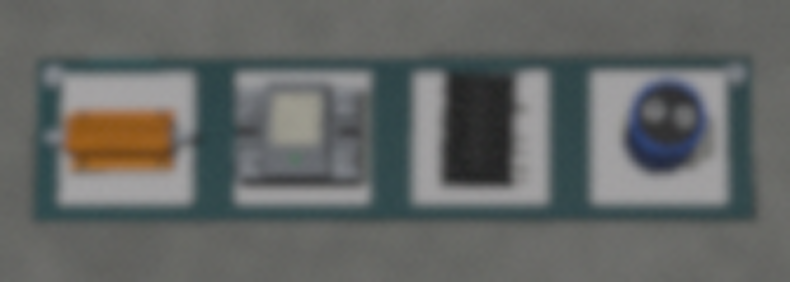

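View pics/s9.png

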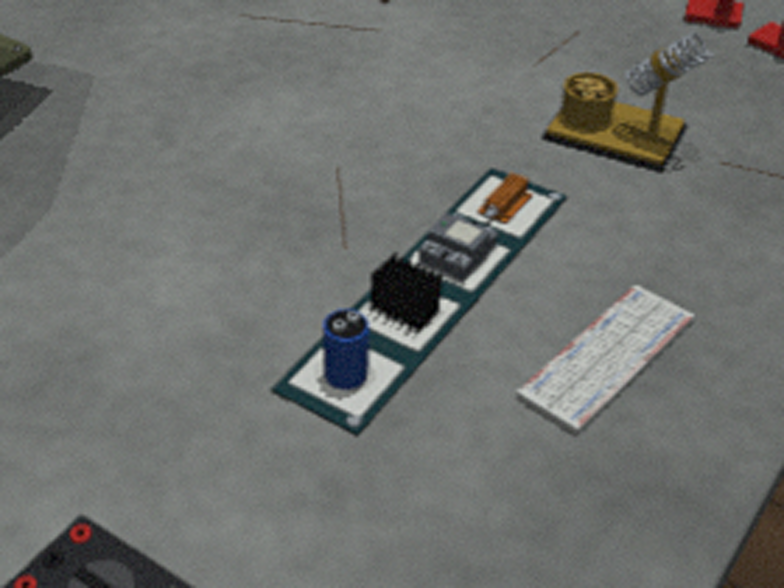

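Run:
```python
from mv import *
f=lambda x,y,z: pix2w([((x+.5)/4.7-.5+192,(y+.5)/4.7-.5+145)],z)[0,:2]
p=np.load("pics/top9.npz")["p"]
cal=imaging.get_calibration("top")
for n,i,q in(("resistor",0,f(123,138,.013)),("relay",1,f(301,133,.024)),("capacitor",3,f(670,115,.057))): print(n,np.round((q-SQ[i])*1e3,1))
dims=dict(relay=[(58,45,0),(58,45,18),(30,45,28)],heatsink=[(34,46,0),(34,46,40)],resistor=[(50,30,3),(50,18,18),(70,4,10)],capacitor=[])
k=4.7; im=cv2.resize(p[145:205,192:360,::-1],None,fx=k,fy=k,interpolation=cv2.INTER_CUBIC)
im=np.clip(im*1.4,0,255).astype(np.uint8)
for n,(i,_,_) in JOB.items():
    c=SQ[i]; y=A
    polys=[[[c[0]+np.cos(t)*.0175,c[1]+np.sin(t)*.0175,z] for t in np.linspace(0,6.28,40)] for z in(.004,.057)] if n=="capacitor" else [[[c[0]+np.cos(y)*s*a/2e3-np.sin(y)*j*b/2e3,c[1]+np.sin(y)*s*a/2e3+np.cos(y)*j*b/2e3,.004+z/1e3] for s,j in((1,1),(1,-1),(-1,-1),(-1,1))] for a,b,z in dims[n]]
    for q in polys:
        v=cv2.projectPoints(np.array(q),cal["rvec"],cal["tvec"],cal["mtx"],np.array([cal["k1"],0,0,0]))[0].reshape(-1,2)
        v=(v-[192,145]+.5)*k-.5; cv2.polylines(im,[v.round().astype(int)],True,(0,255,255),1)
cv2.imwrite("pics/ov9.png",im)
# stand / meter shift
a=np.load("pics/top0.npz")["p"]; b=p
for nm,(v0,v1,u0,u1) in dict(stand=(105,195,115,175),meter=(130,208,425,480)).items():
    g=lambda z: cv2.cvtColor(z[v0:v1,u0:u1],cv2.COLOR_RGB2GRAY).astype(np.float32)
    print(nm,"shift px",np.round(cv2.phaseCorrelate(g(a),g(b)),2))
```

```text
resistor [-1.6  0.3]
relay [-1.8 -1. ]
capacitor [-0.9 -0.9]Traceback (most recent call last):
  File "<stdin>", line 20, in <module>
    return _wrapfunc(a, 'round', decimals=decimals, out=out)
    return _wrapit(obj, method, *args, **kwds)
    conv = _array_converter(obj)
ValueError: setting an array element with a sequence. The requested array has an inhomogeneous shape after 1 dimensions. The detected shape was (2,) + inhomogeneous part.
```

View pics/ov9.png

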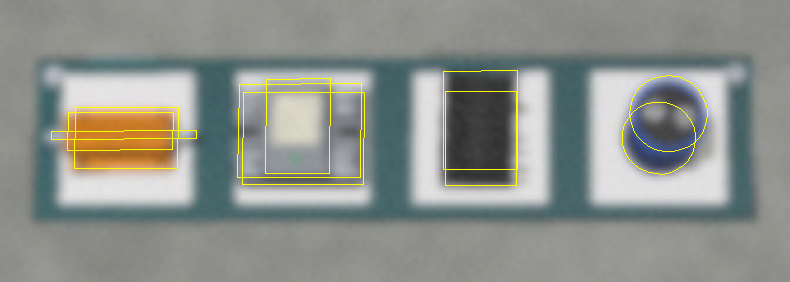

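All four fit the ideal outlines within about 2 mm. One last check on the stand and meter, then I'll hand in.

Run:
```python
from mv import *
a=np.load("pics/top0.npz")["p"]; b=np.load("pics/top9.npz")["p"]
for nm,(v0,v1,u0,u1) in dict(stand=(105,195,115,175),meter=(130,208,425,480)).items():
    g=lambda z: cv2.cvtColor(z[v0:v1,u0:u1],cv2.COLOR_RGB2GRAY).astype(np.float32)
    print(nm,cv2.phaseCorrelate(g(a),g(b)))
print(ctrl.read_t(),ctrl.sign_off())
```

```text
stand ((0.03342132174125112, -0.02446598729885352), 0.9144638059757374)
meter ((0.04629526812288276, -0.027359205549402077), 0.9540803003311157)
the job is handed in; nothing more can be done
48.8583 None
```

The four parts are on the strip in order of height. Starting from the soldering stand end, they are resistor, relay, heat sink and capacitor. I handed the job in at about 49 s of the 104 s allowed.

- **Missed first grasp:** The first try at the resistor closed on air and moved nothing. Both cameras showed the fingertips well above the reported TCP. Touching the bench with closed fingers put the gap at 32.8 mm, which disagrees with the TCP description you gave. I corrected for it in every later move.
- **Placement:** I set each part down under control before opening the fingers, with a contact force of about 4–5 N. In the last top view the resistor, relay and capacitor measured within about 2 mm of their square centres. I checked the heat sink only by overlaying its outline, and it fits about as closely. All four parts look upright in the pictures.
- **Stand and multimeter:** Both shifted less than 0.05 px between the first and last pictures, about 0.1 mm.
- **Unchecked:** No check failed at the end, but I didn't take a second picture to confirm the parts were at rest. The hand-in reports no verdict.

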